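# Push the pulled-out shelf bin back into its row

### The arm

A 6-joint arm with a two-finger parallel gripper is mounted at the origin on the work surface. World frame = base frame: x ahead of the robot, y to its left, z up, the work surface at z = 0. Lengths are in m, angles in rad, forces in N, time in s.
With the tool pointing down it reaches from about 0.375 to 0.975 m from the base axis. Payload 3.8 kg.
Tool frame: the origin (TCP) lies midway between the tips of the shut fingers; the grasp point (between the pads) lies 19 mm behind it; z points along the fingers, y is the direction in which the jaws open and shut (so a half turn about z gives the same grasp; the last joint's range is limited). The gripper opens to 85 mm and grips with 20 to 120 N. Pads are 22 mm wide; open, the fingers measure 114 mm over their backs; the gripper's body (76 mm by 85 mm) begins 54 mm behind the grasp point. The pads swing forward as they close: fully open they stand 13 mm farther back than shut.
Start: joints at [1.206, 0.264, 1.604, -0, 1.274, -0.037], TCP at [0.217, 0.639, 0.231] pointing down, gripper open.
Joint ranges: [-2.63, 2.63], [-0.94, 2.18], [0.31, 2.57], [-1.31, 4.45], [0, 2.66], [-2.55, 2.55]. Speed limits (rad/s): [2.57, 2.57, 3.14, 3.14, 3.14, 3.14].

### API

Orientations are given as a rotation vector (axis times angle).
In Python, from workcell import bot gives the robot as it stands.
- The arm moves only by the tool drive_tool, never from a script. Its argument "deltas" is a list of rows, each an object with "hand": the opening, from 0 (shut) to 1 (fully open); "offset": the shift along the world's x, y, z in cm, a list of three; "angular": the turn, a rotation vector about the world's x, y, z in degrees, a list of three. A call has 1 to 8 rows; each row is the pose to reach, as a shift and turn from the pose commanded when the call began; what a row does not reach only later rows make up. A row lasts 1/8 s, in which the tool goes at most 62.5 mm and 10.7 degrees, less where a joint would pass 70% of its speed; a pose out of reach is approached as far as the arm can. A call with a gripper value outside its range is refused whole. The fingers move at their own pace and stop on an object; "force" is the grip in N (left out, the last holds). Time passes only in rows, so rows that repeat a pose let the fingers close. It gives the time, the measured TCP pose, the force and the opening at its end, in the units of the state.
- bot.read_state(): the state, without advancing time (a new reading comes with each control period).
- bot.read_camera(name): name is "scene" or "side" or "wrist"; returns a dict with "frame" (480x640x3 uint8, blue, green, red), "mtx" (3x3 intrinsics, pixels), "R" (3x3) and "t" (3): a world point X has camera coordinates R X + t. Camera axes: x right, y down, z forward; pixel columns grow to the right and rows downward; lengths in m; the calibration is good to about 2 mm. The wrist camera is an equidistant fisheye: a pixel r from the principal point sees the ray r / f radians off the axis. A picture is of the moment at which its call begins. There is no depth.
- bot.finish_job(): hands the job in, once; it reports no verdict.
The state is a dict: "time": time; "q": joint angles; "joint_vel": joint speeds; "joint_torque": joint torques, N m; "tool_pos": TCP position; "tcp_rot": TCP orientation; "wrist_force": force on the tool from outside, world axes, zero at the start; "torque": the same for the moment, N m; "width": opening from 0.0 (shut) to 1.0 (fully open).
Only numpy, scipy, OpenCV 4.12 (cv2) and the standard library are available. Lean on these libraries where they do the work, as an engineer would, in place of code of your own. Each camera call takes 0.05 s, during which the arm holds its last target. There are 200 camera calls.

### The job

The blue bin of rubber bushings has been pulled out and left askew in front of its row: push it back through the gap between its two neighbours until it is fully home against the rear rail, with its front flush with theirs. Use the fingers only to push: keep the bin flat on the bench, do not grip, lift or ram it, and leave the loose things around it alone.

Things in the scene. Friction and masses are not known exactly. Their poses are not given: they have to be found in the camera images.
- bin: loose blue plastic shelf bin full of black rubber bushings, 0.4 to 0.7 kg, on the bench before the row; slides freely. 137 mm long (own x), 105 mm wide (own y), upright corners rounded to 10 mm. Origin: centre of its underside. Own +x points to its back, which enters the row first. It starts 160 to 175 mm before its place, up to 55 mm to one side, turned up to 0.35 rad
- bin_front (a point): middle of the outer face of the bin's open hopper front, a plain lip 36 mm high; the point is 18 mm above the bench. Side walls are 36 mm high at this end, slope up to 76 mm over the first 40 mm, then stay 76 mm to the back; parts inside reach 30 to 50 mm
- bin_back (a point): foot of the middle of the bin's back wall (76 mm high), on the outside
- place: the empty place in the row where the bin belongs (yellow rectangle on the bench, blank label on the rail behind). Origin: on the bench, where the centre of the bin's underside lies when fully home. Own +x points into the row: the bin comes in along it, its axes parallel to these. The gap is 110 mm wide (own y -55 to 55 mm), 137 mm deep (own x -68.5 to 68.5 mm)
- mouth (a point): middle of the gap's mouth, on the bench, flush with the neighbours' fronts. The gap's far end is the rigid steel rear rail, 60 mm high, which stops the bin. The whole row stands square to the robot within about 0.1 rad
- bin_a: a neighbour bin, blue with dark bolts, at one end of the row: same shape, size and axes as the loose bin, full of heavy steel and screwed down, does not move. Origin: centre of its underside
- bin_b: as bin_a, blue with steel nuts; the empty place and bin_b and bin_c change order in the row, 107.5 mm apart
- bin_c: as bin_a, but white with brass plugs
- bin_d: as bin_a, blue with steel washers, at the other end of the row
- carton: loose small cardboard carton 75 x 85 x 55 mm high, leave alone. Origin: centre of its underside
- jar: loose white jar with red cap, 72 mm across, 75 mm high, leave alone. Origin: centre of its underside
- can: loose steel can with a yellow label, 60 mm across, 120 mm high, leave alone. Origin: centre of its underside
- bearing: loose steel bearing cup (ring), 84 mm across, 24 mm high, leave alone. Origin: centre of its underside
- seal: loose black rubber seal ring, 90 mm across, 12 mm high, leave alone. Origin: centre of its underside
- wrench: loose steel wrench 190 mm long lying on the bench, leave alone

How it is judged:
On the way, in this order (a step that is already met when the one before it is completed fails the run):
1. the bin's back has entered the gap, straight, flat on the bench (x of bin in the frame of place above -0.11 m and y of bin in the frame of place between -0.006 and 0.006 m and angle between the x axis of bin and the x axis of place, either way round below 0.12 rad and height (world z) of bin below 0.006 m), for 0.1 s.
2. the bin is fully home (x of bin in the frame of place above -0.005 m), for 0.2 s.
At the end, for the whole second after the job is handed in: the bin stands flat and at rest between its neighbours, its centre within 5 mm of the place along and across (against the rear rail, front flush), within 0.05 rad of straight, released (x of bin in the frame of place between -0.005 and 0.005 m and y of bin in the frame of place between -0.005 and 0.005 m and angle between the x axis of bin and the x axis of place, either way round below 0.05 rad and z of bin in the frame of place below 0.004 m and angle between bin's own z axis and vertical below 0.04 rad and linear speed of bin below 0.01 m/s); the robot touches nothing.
It fails at once if the bin is lifted more than 12 mm off the bench or tipped by more than 0.15 rad (height (world z) of bin above 0.012 m or angle between bin's own z axis and vertical above 0.15 rad).
It fails at once if the bin is gripped or rammed (over 50 N between fingers and bin) (contact force between the fingers and bin above 50 N).
It fails at once if a loose bystander is moved by more than 15 mm (distance of any of carton, jar, can, bearing, seal, wrench from where it was at the start of the episode above 0.015 m).
It also fails if it takes over 72 s, if anything falls off the work surface, if the arm or the gripper's body presses on something with over 40 N, if the wrist force passes 120 N, or if a joint passes its speed limit or range.

## Working session

There is one attempt and no reset: what is moved stays moved. The work goes in short steps, Python scripts to look and compute and a tool call to move; the robot and the scene stay as the last step left them, time stands still between calls to the robot, and variables do not carry over. Pictures are saved under pics/ and viewed, about 8 in all and at most 12, crops included, and the job is handed in when it is done.

Besides the shell and the picture viewer there is one more tool, called after ">>>" as a command line: name --argument value ..., lists and objects as JSON in quotes. drive_tool: Moves the arm, as the interface text tells. Its arguments: {"type":"object","properties":{"deltas":{"type":"array"},"force":{"type":"number"}},"required":["deltas"]}

```bash
mkdir -p pics
python3 - <<'E'
from workcell import bot
import cv2,numpy as np
for n in ("scene","side","wrist"):
    d=bot.read_camera(n); cv2.imwrite(f"pics/{n}0.png",d["frame"])
    np.savez(f"{n}0.npz",**d); print(n,d["mtx"].tolist(),(-d["R"].T@d["t"]).round(3),d["R"].round(3).tolist())
s=bot.read_state();print(s)
E
```

```text
scene [[544.079348175199, 0.0, 313.50879285125734], [0.0, 544.079348175199, 238.18866016892557], [0.0, 0.0, 1.0]] [1.059 0.814 1.221] [[-0.862, 0.506, 0.0], [0.393, 0.669, -0.631], [-0.32, -0.544, -0.776]]
side [[461.1251975783175, 0.0, 314.9618981420164], [0.0, 461.1251975783175, 240.96059193611208], [0.0, 0.0, 1.0]] [ 0.307 -0.787  0.751] [[0.933, -0.358, -0.012], [-0.239, -0.596, -0.767], [0.268, 0.719, -0.642]]
wrist [[371.64829954431775, 0.0, 319.2010162953138], [0.0, 371.64829954431775, 245.32939917751793], [0.0, 0.0, 1.0]] [0.142 0.664 0.373] [[0.322, 0.947, -0.002], [0.9, -0.306, 0.31], [0.293, -0.102, -0.951]]
{'time': 0.15, 'q': array([ 1.20611888e+00,  2.64595776e-01,  1.60508819e+00, -3.19383037e-05,
        1.27367345e+00, -3.69091582e-02]), 'joint_vel': array([-9.87504592e-04, -6.41033131e-04, -5.31326950e-03, -3.46943163e-04,
        3.21456318e-05,  1.00161222e-03]), 'joint_torque': array([ 6.69864185e-04, -5.15910637e+01, -3.67959130e+01,  6.29478677e-05,
        8.17167194e-03,  2.15238140e-05]), 'tool_pos': array([0.21711714, 0.63852501, 0.23022239]), 'tcp_rot': array([-5.12488377e-01, -3.09918202e+00,  2.72567254e-03]), 'wrist_force': array([-0.84008473,  0.16129587, -0.22383317]), 'torque': array([-0.00079704,  0.03066803,  0.01597652]), 'width': 1.0005019824997434}
```

View pics/scene0.png

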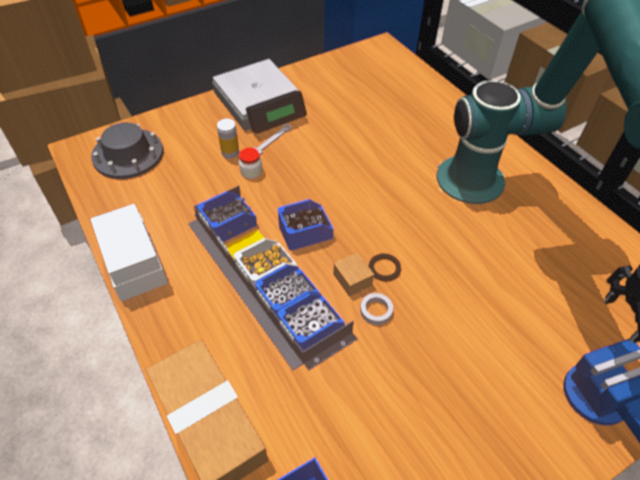

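View pics/side0.png

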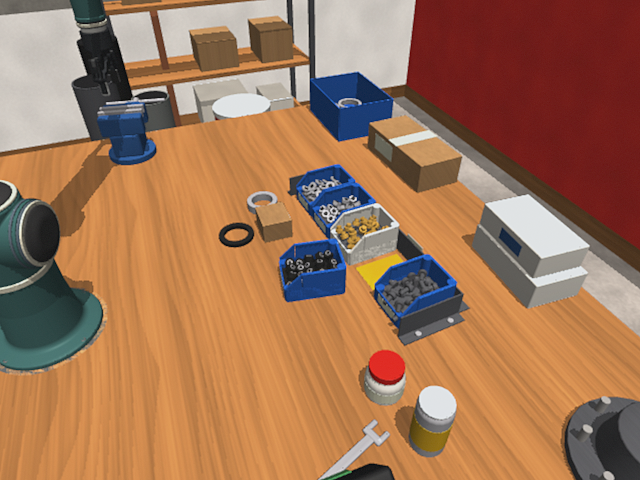

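Scene: the empty place (yellow, ~(243,242)) lies between the bolts bin (225,212) and the white bin (265,262). The loose bin is at ~(305,222), with the carton at (353,273). In the side view the loose bin is at ~(313,270) and the yellow place at ~(385,270). Next, coarse positions.

```bash
cat > h.py <<'E'
import numpy as np, cv2
def ray(d,uv):
    K,R,t=d["mtx"],d["R"],d["t"]; x=(uv[0]-K[0,2])/K[0,0]; y=(uv[1]-K[1,2])/K[1,1]
    return -R.T@t, R.T@np.array([x,y,1.])
def fray(d,uv):
    K,R,t=d["mtx"],d["R"],d["t"]; v=np.array([uv[0]-K[0,2],uv[1]-K[1,2]])/K[0,0]; r=np.hypot(*v)
    s=np.sin(r)/r if r>1e-9 else 1
    return -R.T@t, R.T@np.array([v[0]*s,v[1]*s,np.cos(r)])
def onz(d,uv,z,f=ray):
    c,w=f(d,uv); return c+w*(z-c[2])/w[2]
E
python3 - <<'E'
from h import *
s=np.load("scene0.npz");e=np.load("side0.npz")
for n,d,uv,z in [("bin mid",s,(305,218),.06),("bin mid side",e,(312,262),.06),("bolts",s,(226,210),.06),("white",s,(265,262),.06),("washers",s,(313,320),.06),("bolts side",e,(415,282),.06),("washers side",e,(327,185),.06),("carton",s,(352,268),.055),("carton sd",e,(273,217),.055),("jar",s,(249,155),.075),("seal",s,(384,267),.012),("bearing",s,(377,307),.024),("wrench",s,(272,140),.01)]:
    print(n,onz(d,uv,z).round(3))
E
```

```text
bin mid [ 0.563 -0.076  0.06 ]
bin mid side [ 0.563 -0.079  0.06 ]
bolts [ 0.744 -0.217  0.06 ]
white [0.732 0.005 0.06 ]
washers [0.712 0.222 0.06 ]
bolts side [ 0.742 -0.217  0.06 ]
washers side [0.711 0.197 0.06 ]
carton [0.542 0.135 0.055]
carton sd [0.533 0.119 0.055]
jar [ 0.59  -0.378  0.075]
seal [0.445 0.152 0.012]
bearing [0.54  0.254 0.024]
wrench [ 0.464 -0.473  0.01 ]
```

>>> drive_tool --deltas '[{"hand": 0.8,"offset": [2,-3.5,1],"angular": [0,0,-6]},{"hand": 0.8,"offset": [5,-8,2],"angular": [0,0,-14]},{"hand": 0.8,"offset": [8,-13,3],"angular": [0,0,-23]},{"hand": 0.8,"offset": [11,-18.5,4],"angular": [0,0,-32]},{"hand": 0.8,"offset": [14,-24,5],"angular": [0,0,-41]},{"hand": 0.8,"offset": [17,-29,6],"angular": [0,0,-50]},{"hand": 0.8,"offset": [20,-34,7],"angular": [0,0,-59]},{"hand": 0.8,"offset": [23,-39,8],"angular": [0,0,-67]}]'

```text
time: 1.15
tool_pos: [0.4478, 0.2472, 0.3115]
tcp_rot: [2.144, 2.297, 0.0]
wrist_force: [0.7, 0.2, 0.8]
width: 0.799
```

>>> drive_tool --deltas '[{"hand": 0.8,"offset": [3,-5,0],"angular": [0,0,0]},{"hand": 0.8,"offset": [6,-10,0],"angular": [0,0,0]},{"hand": 0.8,"offset": [9,-15,0],"angular": [0,0,0]},{"hand": 0.8,"offset": [11.3,-18.9,0],"angular": [0,0,0]},{"hand": 0.8,"offset": [11.3,-18.9,0],"angular": [0,0,0]},{"hand": 0.8,"offset": [11.3,-18.9,0],"angular": [0,0,0]}]'

```text
time: 1.9
tool_pos: [0.5599, 0.0602, 0.3108]
tcp_rot: [-2.138, -2.3, 0.001]
wrist_force: [0.1, -0.1, -0.7]
width: 0.8
```

```bash
cat > snap.py <<'E'
import sys
from workcell import bot
from h import *
n,tag=sys.argv[1:3]
d=bot.read_camera(n); cv2.imwrite(f"pics/{tag}.png",d["frame"]); np.savez(f"{tag}.npz",**d)
s=bot.read_state(); print(s["time"],s["tool_pos"].round(4),s["tcp_rot"].round(4),s["wrist_force"].round(1),s["width"],s["q"].round(2))
E
python3 snap.py wrist w1
```

```text
1.95 [0.5598 0.0608 0.311 ] [-2.1369e+00 -2.3015e+00  4.0000e-04] [ 0.5 -0.4  0.4] 0.8015204000815532 [ 0.06  0.01  1.74  0.    1.39 -0.01]
```

View pics/w1.png

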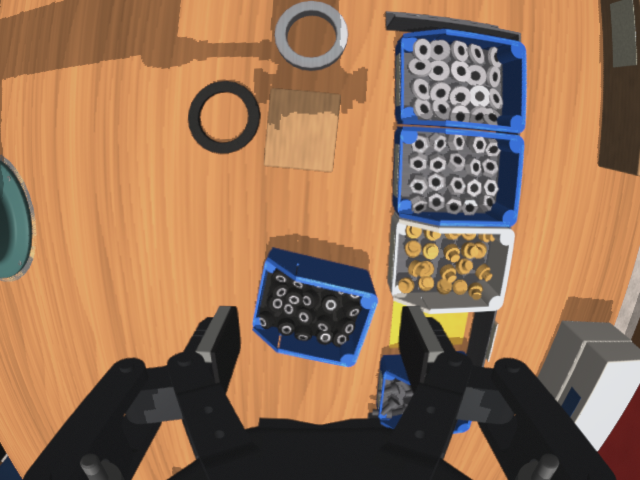

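The wrist view shows the loose bin at ~(315,310), turned clockwise, with its back corners at ~(375,293) and (355,363). The carton is at (303,130), the white bin at (452,265), and the yellow place at (430,325). I'll zoom in to pick edges.

```bash
python3 -c "
import cv2
f=cv2.imread('pics/w1.png')[200:400,230:530];cv2.imwrite('pics/w1c.png',cv2.resize(f,None,fx=2.6,fy=2.6,interpolation=cv2.INTER_CUBIC))"
```

```text
(no output)
```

View pics/w1c.png

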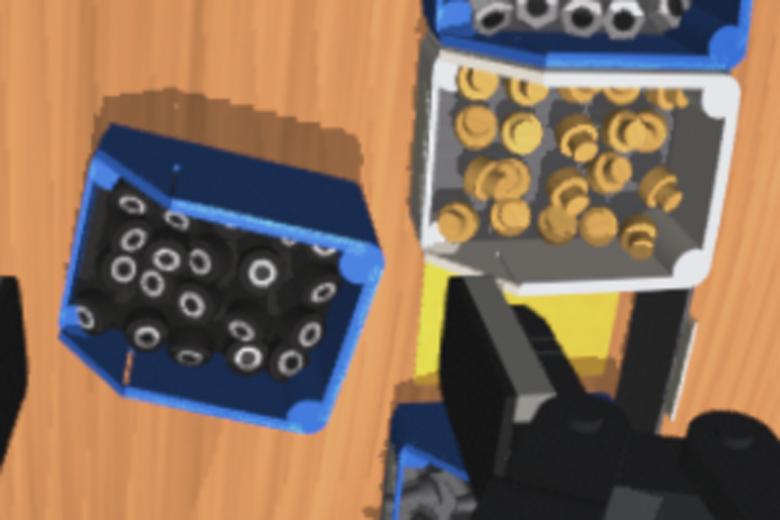

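Run:
```python
from h import *
d=np.load("w1.npz")
P=lambda x,y,z: onz(d,(x/2.6+230,y/2.6+200),z,fray)[:2]
def show(n,pts,z):
    p=np.array([P(*q,z) for q in pts]);v=p[-1]-p[0];print(n,p.round(4).tolist(),'ang',round(np.degrees(np.arctan2(v[1],v[0])),1),'len',np.hypot(*v).round(4));return p
print("loose")
a=show("+y top",[(172,205),(345,245)],.076)
b=show("-y top",[(126,398),(305,433)],.076)
c=show("back",[(325,425),(383,262)],.076)
f=show("front",[(62,325),(92,165)],.036)
show("+y foot",[(112,124),(358,184)],0)
print("white")
show("-y top",[(522,293),(690,287)],.076)
show("+y top",[(545,62),(725,73)],.076)
show("back",[(708,270),(741,95)],.076)
show("front",[(422,245),(436,65)],.036)
show("yellow front",[(415,385),(425,268)],0)
# carton top corners full image
show("carton",[(264,164),(333,171),(340,95),(273,88)],0.055) if 0 else None
print([onz(d,q,.055,fray)[:2].round(3) for q in [(265,165),(333,171),(341,93)]])
```

```text
loose
+y top [[0.5408, -0.0242], [0.6166, -0.0379]] ang -10.2 len 0.0771
-y top [[0.5237, -0.1255], [0.61, -0.1398]] ang -9.4 len 0.0874
back [[0.619, -0.1344], [0.6345, -0.0451]] ang 80.2 len 0.0906
front [[0.487, -0.112], [0.5009, -0.0242]] ang 81.0 len 0.0888
+y foot [[0.5058, -0.0157], [0.6317, -0.0388]] ang -10.4 len 0.128
white
-y top [[0.7018, -0.0578], [0.789, -0.0527]] ang 3.4 len 0.0874
+y top [[0.6924, 0.0506], [0.7803, 0.0534]] ang 1.8 len 0.088
back [[0.7966, -0.0434], [0.7913, 0.044]] ang 93.5 len 0.0875
front [[0.6609, -0.0544], [0.6549, 0.0355]] ang 93.8 len 0.0901
yellow front [[0.6801, -0.1593], [0.6738, -0.0845]] ang 94.8 len 0.0751
[array([0.499, 0.096]), array([0.573, 0.095]), array([0.574, 0.179])]
```

>>> drive_tool --deltas '[{"hand": 0.8,"offset": [-0.2,-2,-4],"angular": [0,0,0]},{"hand": 0.8,"offset": [-0.4,-3.2,-9],"angular": [0,0,0]},{"hand": 0.8,"offset": [-0.4,-3.2,-14],"angular": [0,0,0]},{"hand": 0.8,"offset": [-0.4,-3.2,-19],"angular": [0,0,0]},{"hand": 0.8,"offset": [-0.4,-3.2,-24],"angular": [0,0,0]},{"hand": 0.8,"offset": [-0.4,-3.2,-27.5],"angular": [0,0,0]},{"hand": 0.8,"offset": [-0.4,-3.2,-29.7],"angular": [0,0,0]},{"hand": 0.8,"offset": [-0.4,-3.2,-29.7],"angular": [0,0,0]}]'

```text
time: 2.95
tool_pos: [0.5538, 0.0295, 0.0124]
tcp_rot: [-2.133, -2.301, 0.005]
wrist_force: [0.9, -0.4, -0.7]
width: 0.798
```

```bash
python3 snap.py side s1; python3 -c "
import cv2
f=cv2.imread('pics/s1.png')[170:370,200:480];cv2.imwrite('pics/s1c.png',cv2.resize(f,None,fx=2.5,fy=2.5,interpolation=cv2.INTER_CUBIC))"
```

```text
3.0 [0.5554 0.0293 0.0139] [-2.1352e+00 -2.3026e+00  1.7000e-03] [ 0.4 -0.4  0.9] 0.8016826724221285 [ 0.01  0.28  2.04  0.    0.83 -0.07]
```

View pics/s1c.png

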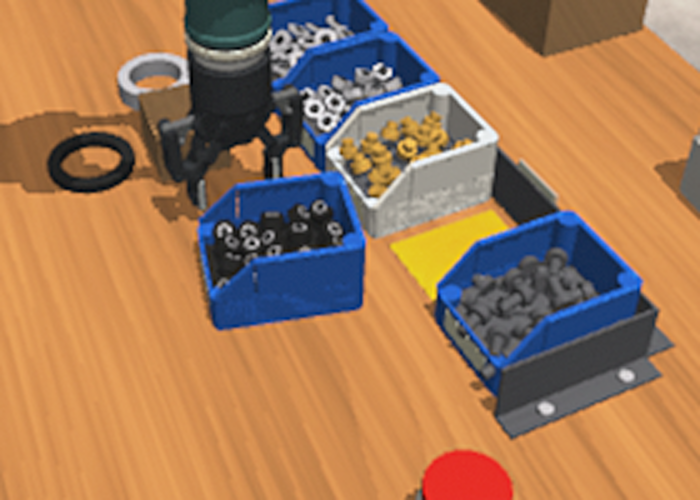

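The fingers stand clear between bin and carton, at about (235,150). Now a slow side push toward -y.

>>> drive_tool --deltas '[{"hand": 0.8,"offset": [0.05,-0.8,0],"angular": [0,0,0]},{"hand": 0.8,"offset": [0.1,-1.6,0],"angular": [0,0,0]},{"hand": 0.8,"offset": [0.15,-2.3,0],"angular": [0,0,0]},{"hand": 0.8,"offset": [0.2,-3.0,0],"angular": [0,0,0]},{"hand": 0.8,"offset": [0.25,-3.7,0],"angular": [0,0,0]},{"hand": 0.8,"offset": [0.28,-4.4,0],"angular": [0,0,0]},{"hand": 0.8,"offset": [0.32,-5.1,0],"angular": [0,0,0]}]'

```text
time: 3.88
tool_pos: [0.559, -0.0229, 0.0142]
tcp_rot: [-2.138, -2.3, 0.0]
wrist_force: [-2.3, 4.0, 2.7]
width: 0.802
```

>>> drive_tool --deltas '[{"hand": 0.8,"offset": [0.05,-0.7,0],"angular": [0,0,0]},{"hand": 0.8,"offset": [0.1,-1.4,0],"angular": [0,0,0]},{"hand": 0.8,"offset": [0.15,-2.0,0],"angular": [0,0,0]},{"hand": 0.8,"offset": [0.18,-2.6,0],"angular": [0,0,0]},{"hand": 0.8,"offset": [0.2,-3.0,0],"angular": [0,0,0]},{"hand": 0.8,"offset": [0.2,-3.2,0],"angular": [0,0,0]},{"hand": 0.8,"offset": [0.2,-3.2,0],"angular": [0,0,0]}]'

```text
time: 4.75
tool_pos: [0.5616, -0.0555, 0.0142]
tcp_rot: [2.138, 2.301, -0.001]
wrist_force: [-0.3, 1.0, -0.4]
width: 0.798
```

>>> drive_tool --deltas '[{"hand": 0.8,"offset": [0,1.5,0],"angular": [0,0,0]},{"hand": 0.8,"offset": [0,2,4],"angular": [0,0,0]},{"hand": 0.8,"offset": [0,2,9],"angular": [0,0,0]},{"hand": 0.8,"offset": [0,2,14],"angular": [0,0,10]},{"hand": 0.8,"offset": [-2,0,18],"angular": [0,0,20]},{"hand": 0.8,"offset": [-4,-2,22],"angular": [0,0,30]},{"hand": 0.8,"offset": [-7,-4,26],"angular": [0,0,40]},{"hand": 0.8,"offset": [-10,-7,28],"angular": [0,0,50]}]'

```text
time: 5.75
tool_pos: [0.4618, -0.1249, 0.2974]
tcp_rot: [0.952, 2.989, -0.001]
wrist_force: [0.6, -0.3, 0.1]
width: 0.796
```

>>> drive_tool --deltas '[{"hand": 0.5,"offset": [-1.5,-0.5,0],"angular": [0,0,10]},{"hand": 0.5,"offset": [-1.8,-0.5,0],"angular": [0,0,20]},{"hand": 0.5,"offset": [-1.8,-0.5,0],"angular": [0,0,30]},{"hand": 0.5,"offset": [-1.8,-0.5,0],"angular": [0,0,40]},{"hand": 0.5,"offset": [-1.8,-0.5,0],"angular": [0,0,40]},{"hand": 0.5,"offset": [-1.8,-0.5,0],"angular": [0,0,40]}]'

```text
time: 6.5
tool_pos: [0.4435, -0.1296, 0.2942]
tcp_rot: [-0.112, 3.14, -0.0]
wrist_force: [-1.0, -0.2, -0.1]
width: 0.5
```

```bash
python3 snap.py wrist w2; python3 -c "
import cv2
f=cv2.imread('pics/w2.png');cv2.imwrite('pics/w2c.png',cv2.resize(f[0:480],None,fx=1.25,fy=1.25,interpolation=cv2.INTER_CUBIC))"
```

```text
6.55 [ 0.4435 -0.1297  0.2942] [ 1.1260e-01 -3.1396e+00  2.0000e-04] [-0.9  0.2 -0.3] 0.5013798041945449 [-0.34 -0.18  1.95 -0.    1.37 -1.98]
```

View pics/w2c.png

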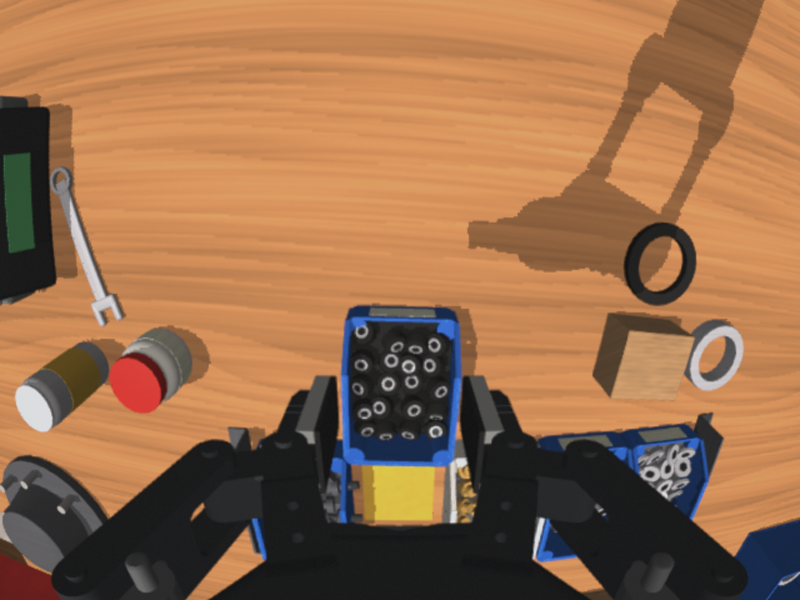

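The bin now lies straight in front of the yellow place. In the 1.25x view the bin spans x 343–460 and its back edge is at y≈465; yellow is at (400,493). Zooming to measure.

```bash
python3 -c "
import cv2
f=cv2.imread('pics/w2.png')[235:425,255:385];cv2.imwrite('pics/w2d.png',cv2.resize(f,None,fx=3,fy=3,interpolation=cv2.INTER_CUBIC))"
```

```text
(no output)
```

View pics/w2d.png

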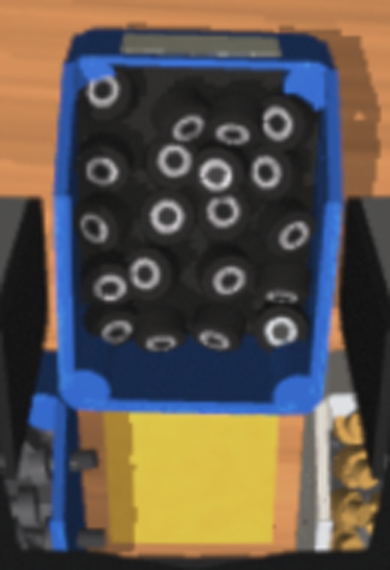

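Run:
```python
from h import *
d=np.load("w2.npz")
P=lambda x,y,z: onz(d,(x/3+255,y/3+235),z,fray)[:2]
a=np.radians(4.0);R=np.array([[np.cos(a),np.sin(a)],[-np.sin(a),np.cos(a)]]);O=np.array([.7335,-.1105])
def show(n,pts,z):
    p=np.array([R@(P(*q,z)-O) for q in pts]);v=p[-1]-p[0];print(n,(p*1000).round(1).tolist(),'ang',round(np.degrees(np.arctan2(v[1],v[0])),1))
show("-y",[(53,200),(60,390)],.076);show("+y",[(345,200),(327,395)],.076)
show("back",[(85,411),(305,413)],.076);show("front rim",[(80,62),(320,62)],.036);show("front foot",[(90,32),(325,36)],0)
print("row");show("bolts +y top",[(69,480),(73,548)],.076);show("white -y top",[(318,480),(314,548)],.076)
show("white foot",[(301,500),(299,545)],0)
show("bolts foot",[(80,500),(81,545)],0)
show("yellow L",[(106,420),(108,540)],0);show("yellow R",[(280,420),(274,540)],0);show("yellow back",[(110,543),(270,543)],0)
```

```text
-y [[-186.9, -49.9], [-101.0, -51.9]] ang -1.3
+y [[-187.0, 56.4], [-98.5, 54.8]] ang -1.1
back [[-90.5, -42.4], [-89.5, 46.4]] ang 89.4
front rim [[-226.0, -42.4], [-226.1, 49.8]] ang 90.1
front foot [[-226.3, -41.7], [-224.7, 55.8]] ang 89.0
row
bolts +y top [[-52.6, -51.0], [-11.2, -51.8]] ang -1.0
white -y top [[-52.7, 53.9], [-11.4, 54.7]] ang 1.2
white foot [[27.7, 57.0], [61.2, 57.8]] ang 1.4
bolts foot [[28.0, -57.1], [61.5, -58.4]] ang -2.3
yellow L [[-26.4, -41.4], [57.1, -43.7]] ang -1.6
yellow R [[-26.6, 43.8], [56.9, 44.3]] ang 0.3
yellow back [[59.4, -42.8], [59.2, 42.2]] ang 90.1
```

Bin in the place frame: x≈-158 mm, y≈+2 mm, turned about -1°. The gap centre is at y≈+1 mm, so it is lined up to enter. Descending in front of it.

>>> drive_tool --deltas '[{"hand": 0.5,"offset": [0,0,-4],"angular": [0,0,0]},{"hand": 0.5,"offset": [0,0,-9],"angular": [0,0,0]},{"hand": 0.5,"offset": [0,0,-14],"angular": [0,0,0]},{"hand": 0.5,"offset": [0,0,-19],"angular": [0,0,0]},{"hand": 0.5,"offset": [0,0,-24],"angular": [0,0,0]},{"hand": 0.5,"offset": [0,0,-27],"angular": [0,0,0]},{"hand": 0.5,"offset": [0,0,-28.2],"angular": [0,0,0]},{"hand": 0.5,"offset": [0,0,-28.2],"angular": [0,0,0]}]'

```text
time: 7.55
tool_pos: [0.4434, -0.1298, 0.012]
tcp_rot: [0.115, -3.138, -0.001]
wrist_force: [0.1, -0.3, -0.0]
width: 0.503
```

>>> drive_tool --deltas '[{"hand": 0.5,"offset": [1,0.1,0],"angular": [0,0,0]},{"hand": 0.5,"offset": [2,0.15,0],"angular": [0,0,0]},{"hand": 0.5,"offset": [3,0.2,0],"angular": [0,0,0]},{"hand": 0.5,"offset": [4,0.25,0],"angular": [0,0,0]},{"hand": 0.5,"offset": [5,0.35,0],"angular": [0,0,0]},{"hand": 0.5,"offset": [6,0.4,0],"angular": [0,0,0]},{"hand": 0.5,"offset": [6.8,0.48,0],"angular": [0,0,0]},{"hand": 0.5,"offset": [7.5,0.52,0],"angular": [0,0,0]}]'

```text
time: 8.55
tool_pos: [0.5162, -0.1244, 0.0117]
tcp_rot: [0.116, -3.133, -0.002]
wrist_force: [-7.9, -1.1, 6.9]
width: 0.503
```

>>> drive_tool --deltas '[{"hand": 0.5,"offset": [0.5,0.03,0],"angular": [0,0,0]},{"hand": 0.5,"offset": [1.0,0.07,0],"angular": [0,0,0]},{"hand": 0.5,"offset": [1.5,0.1,0],"angular": [0,0,0]},{"hand": 0.5,"offset": [1.5,0.1,0],"angular": [0,0,0]}]'

```text
time: 9.05
tool_pos: [0.5265, -0.1235, 0.011]
tcp_rot: [0.117, -3.124, -0.003]
wrist_force: [-18.4, -3.9, 15.2]
width: 0.502
```

```bash
python3 snap.py side s2; python3 -c "
import cv2
f=cv2.imread('pics/s2.png')[190:350,270:480];cv2.imwrite('pics/s2c.png',cv2.resize(f,None,fx=3.5,fy=3.5,interpolation=cv2.INTER_CUBIC))"
```

```text
9.1 [ 0.5265 -0.1235  0.011 ] [ 1.1690e-01 -3.1242e+00 -2.9000e-03] [-19.6  -3.5  15.4] 0.49996847755157514 [-0.27  0.26  2.06 -0.    0.83 -1.92]
```

View pics/s2c.png

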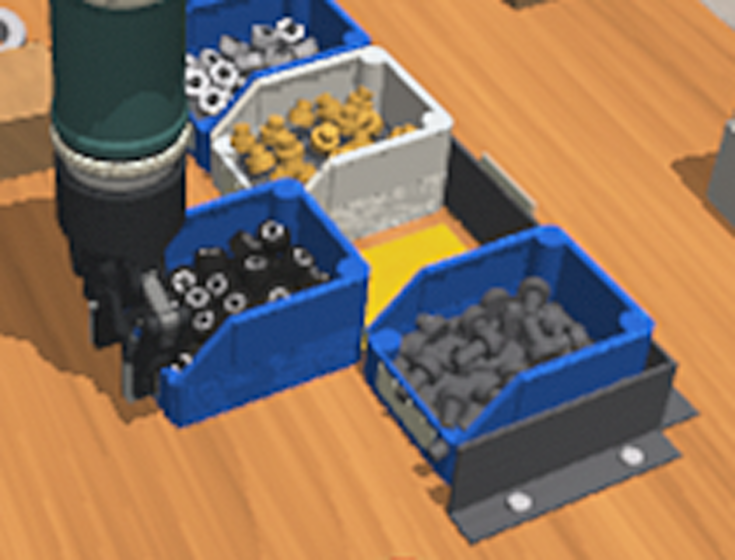

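The bin's back -y corner (362,275 top, 360,355 foot) is at the bolts bin's front corner (375,340). The push stalled at 19 N, which suggests a corner catch. Measuring the pose here.

Run:
```python
from h import *
d=np.load("s2.npz")
a=np.radians(4.0);R=np.array([[np.cos(a),np.sin(a)],[-np.sin(a),np.cos(a)]]);O=np.array([.7335,-.1105])
def g(n,x,y,z):
    p=onz(d,(x/3.5+270,y/3.5+190),z)[:2];print(n,(1000*(R@(p-O))).round(1))
for q in [("b -y top front",235,322,.076),("b -y top back",355,278,.076),("b back +y top",285,183,.076),("b -y foot fr",185,424,0),("b -y foot bk",352,363,0),
 ("A top +y slope",428,268,.076),("A top +y back",540,229,.076),("A back -y top",650,325,.076),("A -y slope top",525,376,.076),("A front rim +y",370,348,.036),("A front rim -y",450,440,.036),
 ("W -y slope top",333,165,.076),("W -y back top",448,122,.076),("W back +y top",370,48,.076),("W front +y",225,135,.036),("D rim",262,208,.036)]: g(*q)
```

```text
b -y top front [-153.8  -50.1]
b -y top back [-71.2 -48.2]
b back +y top [-66.7  48.8]
b -y foot fr [-185.7  -48.3]
b -y foot bk [-67.6 -48.1]
A top +y slope [-26.7 -59.8]
A top +y back [ 55.4 -59.9]
A back -y top [  63.7 -157.5]
A -y slope top [ -25.5 -159.7]
A front rim +y [-70.7 -70.6]
A front rim -y [ -66.9 -153.9]
W -y slope top [-29.6  51.3]
W -y back top [63.2 57.3]
W back +y top [ 60.2 154.9]
W front +y [-55.7 155.3]
D rim [-69.1  73.7]
```

The +y back corner is probably catching the white bin's front corner. I'll back off and look straight down at the mouth, rectified to the rim plane.

>>> drive_tool --deltas '[{"hand": 0.5,"offset": [-2,-0.1,0],"angular": [0,0,0]},{"hand": 0.5,"offset": [-5,-0.3,0.5],"angular": [0,0,0]},{"hand": 0.5,"offset": [-5,-0.3,6],"angular": [0,0,0]},{"hand": 0.5,"offset": [-5,-0.3,12],"angular": [0,0,0]},{"hand": 0.5,"offset": [-5,-0.3,18],"angular": [0,0,0]},{"hand": 0.5,"offset": [-2,-0.2,23],"angular": [0,0,0]},{"hand": 0.5,"offset": [3,0,25],"angular": [0,0,0]},{"hand": 0.5,"offset": [9,0.5,26],"angular": [0,0,0]}]'

```text
time: 10.1
tool_pos: [0.6259, -0.119, 0.2754]
tcp_rot: [-0.114, 3.135, -0.002]
wrist_force: [0.2, -1.0, 1.0]
width: 0.5
```

>>> drive_tool --deltas '[{"hand": 0.5,"offset": [5,0.3,0],"angular": [0,0,0]},{"hand": 0.5,"offset": [10,0.6,0],"angular": [0,0,0]},{"hand": 0.5,"offset": [15,1,0],"angular": [0,0,0]},{"hand": 0.5,"offset": [16,1,0],"angular": [0,0,0]},{"hand": 0.5,"offset": [16,1,0],"angular": [0,0,0]},{"hand": 0.5,"offset": [16,1,0],"angular": [0,0,0]}]'

```text
time: 10.85
tool_pos: [0.7825, -0.1089, 0.2726]
tcp_rot: [0.115, -3.139, 0.0]
wrist_force: [0.1, -0.2, 0.6]
width: 0.498
```

```bash
python3 snap.py wrist w3
cat > rect.py <<'E'
import sys
from h import *
# rectify wrist view onto plane z, in place frame, 3 px/mm->scale s
def rect(d,z,x0,x1,y0,y1,s=2.5,a=np.radians(4.0),O=(.7335,-.1105)):
    X,Y=np.meshgrid(np.arange(x0,x1,1/s),np.arange(y1,y0,-1/s),indexing="ij") # rows: x', cols: -y'
    wx=O[0]+(X*np.cos(a)-Y*np.sin(a))/1000; wy=O[1]+(X*np.sin(a)+Y*np.cos(a))/1000
    c=np.stack([wx,wy,np.full_like(wx,z)],-1)@d["R"].T+d["t"]
    rr=np.hypot(c[...,0],c[...,1]);k=np.arctan2(rr,c[...,2])/rr*d["mtx"][0,0]
    return cv2.remap(d["frame"],(c[...,0]*k+d["mtx"][0,2]).astype("f4"),(c[...,1]*k+d["mtx"][1,2]).astype("f4"),cv2.INTER_CUBIC)
if __name__=="__main__":
    d=np.load(sys.argv[1]+".npz"); im=rect(d,.076,-170,70,-100,100,3)[::-1,:]
    for i in range(0,im.shape[1],60): cv2.line(im,(i,0),(i,8),(0,255,0),1)   # tick each 20 mm, y'=100..-100
    for j in range(0,im.shape[0],60): cv2.line(im,(0,j),(8,j),(0,255,0),1)   # x'=70 down to -170
    cv2.imwrite("pics/%s_r.png"%sys.argv[1],im[:600] if len(sys.argv)<3 else im[-600:])
E
python3 rect.py w3 low
```

```text
10.9 [ 0.7825 -0.109   0.273 ] [-1.1490e-01  3.1394e+00 -3.0000e-04] [-0.8 -0.2  0.9] 0.4989417226959227 [-0.17  0.47  1.26 -0.    1.42 -1.81]Traceback (most recent call last):
  File "rect.py", line 12, in <module>
    for i in range(0,im.shape[1],60): cv2.line(im,(i,0),(i,8),(0,255,0),1)   # tick each 20 mm, y'=100..-100
                                      ~~~~~~~~^^^^^^^^^^^^^^^^^^^^^^^^^^^^
cv2.error: OpenCV(4.12.0) :-1: error: (-5:Bad argument) in function 'line'
> Overload resolution failed:
>  - Layout of the output array img is incompatible with cv::Mat
>  - Expected Ptr<cv::UMat> for argument 'img'
```

```bash
sed -i 's/\[::-1,:\]$/[::-1,:].copy()/' rect.py; python3 rect.py w3 low
```

```text
(no output)
```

View pics/w3_r.png

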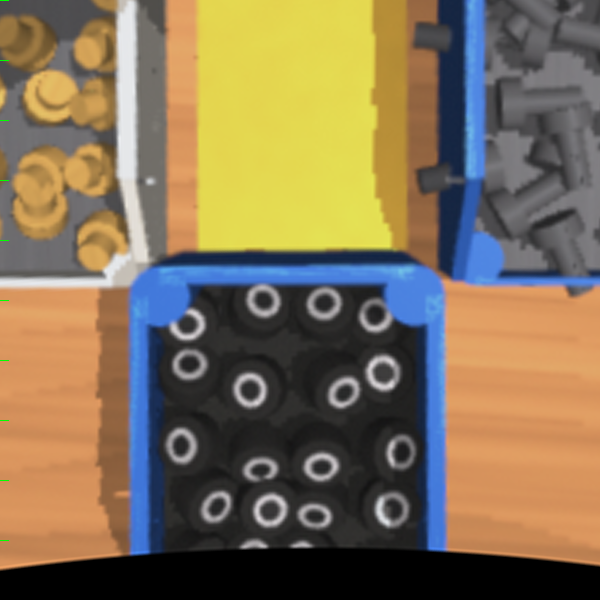

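The rectified view (3 px/mm) shows the gap walls at columns 137 and 465, which is 109 mm wide with its centre at y=-0.3 mm. The bin's sides are at 130 and 444 (105 mm), so its centre is at +4.3 mm and it is straight. It must go about 4.6 mm toward -y, so I'll repeat the side push.

>>> drive_tool --deltas '[{"hand": 0.6,"offset": [-2,1,0],"angular": [0,0,-10]},{"hand": 0.6,"offset": [-5,2.5,0],"angular": [0,0,-20]},{"hand": 0.6,"offset": [-8,4,0],"angular": [0,0,-30]},{"hand": 0.6,"offset": [-11,5.5,0],"angular": [0,0,-40]},{"hand": 0.6,"offset": [-14,7,0],"angular": [0,0,-50]},{"hand": 0.6,"offset": [-16,8,0],"angular": [0,0,-60]},{"hand": 0.6,"offset": [-18,9,0],"angular": [0,0,-70]},{"hand": 0.6,"offset": [-18.3,9.4,0],"angular": [0,0,-80]}]'

```text
time: 11.9
tool_pos: [0.5982, -0.0145, 0.2735]
tcp_rot: [1.936, 2.473, 0.001]
wrist_force: [0.7, 0.6, 0.1]
width: 0.6
```

>>> drive_tool --deltas '[{"hand": 0.6,"offset": [0,0,-4],"angular": [0,0,-10]},{"hand": 0.6,"offset": [0,0,-9],"angular": [0,0,-10]},{"hand": 0.6,"offset": [0,0,-14],"angular": [0,0,-10]},{"hand": 0.6,"offset": [0,0,-19],"angular": [0,0,-10]},{"hand": 0.6,"offset": [0,0,-23],"angular": [0,0,-10]},{"hand": 0.6,"offset": [0,0,-25.9],"angular": [0,0,-10]},{"hand": 0.6,"offset": [0,0,-25.9],"angular": [0,0,-10]},{"hand": 0.6,"offset": [0,0,-25.9],"angular": [0,0,-10]}]'

```text
time: 12.9
tool_pos: [0.6013, -0.015, 0.0151]
tcp_rot: [2.137, 2.3, 0.002]
wrist_force: [0.2, -0.4, -0.4]
width: 0.601
```

>>> drive_tool --deltas '[{"hand": 0.6,"offset": [0,-1,0],"angular": [0,0,0]},{"hand": 0.6,"offset": [0.1,-2,0],"angular": [0,0,0]},{"hand": 0.6,"offset": [0.1,-2.8,0],"angular": [0,0,0]},{"hand": 0.6,"offset": [0.15,-3.3,0],"angular": [0,0,0]},{"hand": 0.6,"offset": [0.15,-3.7,0],"angular": [0,0,0]},{"hand": 0.6,"offset": [0.15,-4.0,0],"angular": [0,0,0]},{"hand": 0.6,"offset": [0.15,-4.2,0],"angular": [0,0,0]},{"hand": 0.6,"offset": [0.15,-4.2,0],"angular": [0,0,0]}]'

```text
time: 13.9
tool_pos: [0.6022, -0.0566, 0.0134]
tcp_rot: [2.138, 2.302, 0.0]
wrist_force: [-1.5, 3.6, 2.4]
width: 0.598
```

>>> drive_tool --deltas '[{"hand": 0.6,"offset": [0,1.5,0],"angular": [0,0,0]},{"hand": 0.6,"offset": [0,2.5,4],"angular": [0,0,0]},{"hand": 0.6,"offset": [0,3,9],"angular": [0,0,0]},{"hand": 0.6,"offset": [0,3,14],"angular": [0,0,0]},{"hand": 0.6,"offset": [0,3,19],"angular": [0,0,0]},{"hand": 0.6,"offset": [0,3,24],"angular": [0,0,10]},{"hand": 0.6,"offset": [2,2,26],"angular": [0,0,20]},{"hand": 0.6,"offset": [5,1,26],"angular": [0,0,30]}]'

```text
time: 14.9
tool_pos: [0.6535, -0.0467, 0.2769]
tcp_rot: [1.458, 2.776, 0.002]
wrist_force: [0.5, -0.6, -0.6]
width: 0.6
```

>>> drive_tool --deltas '[{"hand": 0.5,"offset": [3,-1,0],"angular": [0,0,10]},{"hand": 0.5,"offset": [6,-3,0],"angular": [0,0,20]},{"hand": 0.5,"offset": [8,-4,0],"angular": [0,0,30]},{"hand": 0.5,"offset": [10,-5,0],"angular": [0,0,40]},{"hand": 0.5,"offset": [12,-6,0],"angular": [0,0,50]},{"hand": 0.5,"offset": [12.5,-6.2,0],"angular": [0,0,60]},{"hand": 0.5,"offset": [12.5,-6.2,0],"angular": [0,0,60]},{"hand": 0.5,"offset": [12.5,-6.2,0],"angular": [0,0,60]}]'

```text
time: 15.9
tool_pos: [0.7766, -0.1083, 0.2728]
tcp_rot: [0.112, -3.139, 0.0]
wrist_force: [-0.5, 0.2, -0.2]
width: 0.502
```

```bash
python3 snap.py wrist w4;python3 rect.py w4 low
```

```text
15.95 [ 0.7766 -0.1083  0.2731] [ 1.125e-01 -3.139e+00  2.000e-04] [-0.1 -0.  -0. ] 0.502806378395865 [-0.17  0.46  1.27 -0.    1.41 -1.81]
```

View pics/w4_r.png

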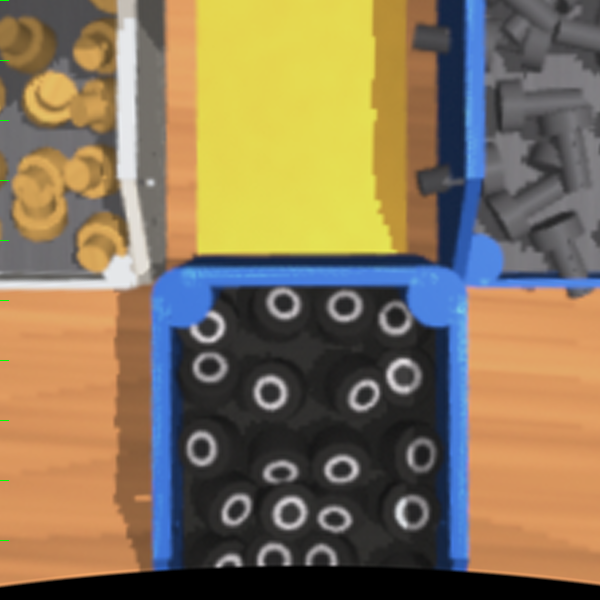

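The bin is straight but now at y≈-3.2 mm, with the gap centre at -0.3 mm. Its -y side just touches the bolts bin's rounded corner (columns 467 and 466). Its back is about 9 mm inside the mouth. I'll push from the front with a slight CCW turn and a small +y drift.

>>> drive_tool --deltas '[{"hand": 0.5,"offset": [-5,-0.4,0],"angular": [0,0,0]},{"hand": 0.5,"offset": [-10,-0.8,0],"angular": [0,0,1]},{"hand": 0.5,"offset": [-15,-1.2,0],"angular": [0,0,1]},{"hand": 0.5,"offset": [-20,-1.6,0],"angular": [0,0,1]},{"hand": 0.5,"offset": [-25,-2,0],"angular": [0,0,1]},{"hand": 0.5,"offset": [-29.2,-2.3,0],"angular": [0,0,1]},{"hand": 0.5,"offset": [-29.2,-2.3,0],"angular": [0,0,1]},{"hand": 0.5,"offset": [-29.2,-2.3,0],"angular": [0,0,1]}]'

```text
time: 16.95
tool_pos: [0.4854, -0.1317, 0.274]
tcp_rot: [-0.141, 3.136, -0.001]
wrist_force: [0.1, -0.2, -0.1]
width: 0.5
```

>>> drive_tool --deltas '[{"hand": 0.5,"offset": [0,0,-5],"angular": [0,0,0]},{"hand": 0.5,"offset": [0,0,-10],"angular": [0,0,0]},{"hand": 0.5,"offset": [0,0,-15],"angular": [0,0,0]},{"hand": 0.5,"offset": [0,0,-20],"angular": [0,0,0]},{"hand": 0.5,"offset": [0,0,-24],"angular": [0,0,0]},{"hand": 0.5,"offset": [0,0,-25.9],"angular": [0,0,0]},{"hand": 0.5,"offset": [0,0,-25.9],"angular": [0,0,0]},{"hand": 0.5,"offset": [0,0,-25.9],"angular": [0,0,0]}]'

```text
time: 17.95
tool_pos: [0.4866, -0.1319, 0.015]
tcp_rot: [-0.143, 3.137, -0.001]
wrist_force: [0.3, -0.6, 0.1]
width: 0.5
```

>>> drive_tool --deltas '[{"hand": 0.5,"offset": [1,0.1,0],"angular": [0,0,0]},{"hand": 0.5,"offset": [2,0.15,0],"angular": [0,0,0]},{"hand": 0.5,"offset": [3,0.2,0],"angular": [0,0,0]},{"hand": 0.5,"offset": [4,0.3,0],"angular": [0,0,0]},{"hand": 0.5,"offset": [4.5,0.4,0],"angular": [0,0,0]},{"hand": 0.5,"offset": [5,0.5,0],"angular": [0,0,0]}]'

```text
time: 18.7
tool_pos: [0.5332, -0.1269, 0.014]
tcp_rot: [0.143, -3.134, -0.0]
wrist_force: [-7.2, -2.5, 6.8]
width: 0.5
```

>>> drive_tool --deltas '[{"hand": 0.5,"offset": [0.5,0.06,0],"angular": [0,0,0]},{"hand": 0.5,"offset": [1,0.12,0],"angular": [0,0,0]},{"hand": 0.5,"offset": [1.5,0.16,0],"angular": [0,0,0]},{"hand": 0.5,"offset": [2,0.2,0],"angular": [0,0,0]}]'

```text
time: 19.2
tool_pos: [0.5524, -0.1245, 0.0138]
tcp_rot: [0.143, -3.132, -0.002]
wrist_force: [-8.7, -0.5, 6.8]
width: 0.5
```

>>> drive_tool --deltas '[{"hand": 0.5,"offset": [0.6,0.05,0],"angular": [0,0,-0.3]},{"hand": 0.5,"offset": [1.2,0.1,0],"angular": [0,0,-0.6]},{"hand": 0.5,"offset": [1.8,0.14,0],"angular": [0,0,-1]},{"hand": 0.5,"offset": [2.4,0.18,0],"angular": [0,0,-1]},{"hand": 0.5,"offset": [3,0.22,0],"angular": [0,0,-1]},{"hand": 0.5,"offset": [3.6,0.26,0],"angular": [0,0,-1]}]'

```text
time: 19.95
tool_pos: [0.5885, -0.1218, 0.0138]
tcp_rot: [0.116, -3.134, -0.002]
wrist_force: [-8.3, -0.3, 5.0]
width: 0.502
```

>>> drive_tool --deltas '[{"hand": 0.5,"offset": [0.6,0.05,0],"angular": [0,0,0]},{"hand": 0.5,"offset": [1.2,0.1,0],"angular": [0,0,0]},{"hand": 0.5,"offset": [1.8,0.14,0],"angular": [0,0,0]},{"hand": 0.5,"offset": [2.4,0.18,0],"angular": [0,0,0]},{"hand": 0.5,"offset": [3,0.22,0],"angular": [0,0,0]},{"hand": 0.5,"offset": [3.6,0.26,0],"angular": [0,0,0]},{"hand": 0.5,"offset": [4.2,0.3,0],"angular": [0,0,0]},{"hand": 0.5,"offset": [4.6,0.33,0],"angular": [0,0,0]}]'

```text
time: 20.95
tool_pos: [0.6349, -0.1187, 0.0138]
tcp_rot: [0.116, -3.134, -0.001]
wrist_force: [-7.6, -0.7, 5.1]
width: 0.503
```

>>> drive_tool --deltas '[{"hand": 0.5,"offset": [0.3,0.02,0],"angular": [0,0,0]},{"hand": 0.5,"offset": [0.6,0.04,0],"angular": [0,0,0]},{"hand": 0.5,"offset": [0.9,0.06,0],"angular": [0,0,0]},{"hand": 0.5,"offset": [1.1,0.08,0],"angular": [0,0,0]},{"hand": 0.5,"offset": [1.3,0.09,0],"angular": [0,0,0]}]'

```text
time: 21.58
tool_pos: [0.6476, -0.1178, 0.0138]
tcp_rot: [0.116, -3.134, -0.001]
wrist_force: [-7.2, -0.5, 6.4]
width: 0.496
```

Now the last few mm, in small steps, watching for the force rise at the rail.

>>> drive_tool --deltas '[{"hand": 0.5,"offset": [0.15,0.01,0],"angular": [0,0,0]},{"hand": 0.5,"offset": [0.3,0.02,0],"angular": [0,0,0]},{"hand": 0.5,"offset": [0.45,0.03,0],"angular": [0,0,0]},{"hand": 0.5,"offset": [0.6,0.04,0],"angular": [0,0,0]},{"hand": 0.5,"offset": [0.6,0.04,0],"angular": [0,0,0]}]'

```text
time: 22.2
tool_pos: [0.6524, -0.1175, 0.0138]
tcp_rot: [0.116, -3.131, -0.001]
wrist_force: [-9.8, -1.4, 8.8]
width: 0.501
```

>>> drive_tool --deltas '[{"hand": 0.5,"offset": [0.15,0.01,0],"angular": [0,0,0]},{"hand": 0.5,"offset": [0.3,0.02,0],"angular": [0,0,0]},{"hand": 0.5,"offset": [0.3,0.02,0],"angular": [0,0,0]}]'

```text
time: 22.58
tool_pos: [0.6524, -0.1174, 0.0138]
tcp_rot: [0.116, -3.125, -0.002]
wrist_force: [-19.2, -1.4, 15.7]
width: 0.498
```

>>> drive_tool --deltas '[{"hand": 0.5,"offset": [-2,-0.15,0],"angular": [0,0,0]},{"hand": 0.5,"offset": [-5,-0.35,1],"angular": [0,0,0]},{"hand": 0.5,"offset": [-5,-0.35,6],"angular": [0,0,0]},{"hand": 0.5,"offset": [-5,-0.35,12],"angular": [0,0,0]},{"hand": 0.5,"offset": [-5,-0.35,18],"angular": [0,0,0]},{"hand": 0.5,"offset": [-2,-0.2,23],"angular": [0,0,0]},{"hand": 0.5,"offset": [3,0,26],"angular": [0,0,0]},{"hand": 0.5,"offset": [8,0.6,26],"angular": [0,0,0]}]'

```text
time: 23.58
tool_pos: [0.7425, -0.1118, 0.28]
tcp_rot: [-0.114, 3.131, -0.003]
wrist_force: [-0.1, 0.1, 0.5]
width: 0.501
```

>>> drive_tool --deltas '[{"hand": 0.5,"offset": [3,0.2,0],"angular": [0,0,0]},{"hand": 0.5,"offset": [4.5,0.3,0],"angular": [0,0,0]},{"hand": 0.5,"offset": [4.5,0.3,0],"angular": [0,0,0]},{"hand": 0.5,"offset": [4.5,0.3,0],"angular": [0,0,0]}]'

```text
time: 24.08
tool_pos: [0.7835, -0.1083, 0.2739]
tcp_rot: [0.116, -3.138, -0.0]
wrist_force: [0.1, 0.3, 1.0]
width: 0.496
```

```bash
python3 snap.py wrist w5;python3 - <<'E'
from rect import *
d=np.load("w5.npz")
a=rect(d,.076,-40,70,-100,100,3)[::-1]; b=rect(d,.036,-120,-50,-100,100,3)[::-1]
cv2.imwrite("pics/w5_r.png",np.vstack([a,np.zeros((6,a.shape[1],3),"u1"),b])[:600])
E
```

```text
24.125 [ 0.7834 -0.1084  0.2742] [ 1.1550e-01 -3.1389e+00 -1.0000e-04] [ 0.5 -0.1 -0.9] 0.501522232471406 [-0.17  0.47  1.25 -0.    1.42 -1.81]
```

View pics/w5_r.png

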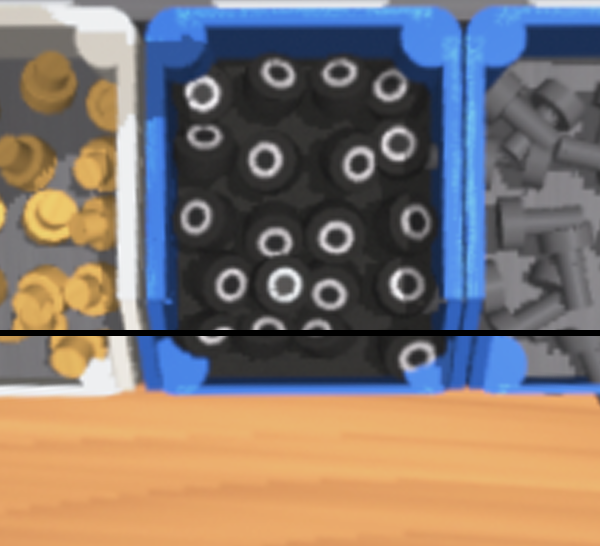

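The last view shows the bin's front (row ~390) and back (row ~8) level with both neighbours'. Its sides are at columns 146 and 461, so it is about 0.7 mm off centre in the gap and straight. Handing in.

```bash
python3 -c "
from workcell import bot
print(bot.finish_job())"
```

```text
the job is handed in; nothing more can be done
None
```

The bin is pushed fully home between the white bin and the bolts bin, and I handed the job in at about 24 s of robot time. The hand-in gave no verdict.

- **How it went:** I squared the bin up with a two-finger push on its side, then pushed its front lip. That first front push stalled at about 19 N, probably with one back corner caught on the white bin's front corner, so I stopped and backed off. A second side push freed it but overshot the gap centre by about 3 mm. The next front push went in at about 7–9 N until it stopped against the rail, where the wrist force read about 19 N without the bin moving.
- **Last check (wrist camera):** the bin's front and back are flush with both neighbours to within about 1 mm. It is about 0.7 mm off the gap centre and straight. The gripper was well clear above the row.
- **Disagreements:** my estimate of the bin's sideways position before the first front push (about +2 mm) was off from the close-up taken after the stall (+4.3 mm); I can't say whether the stalled push moved it. The fingers also felt an upward force nearly as large as the push during front pushes. I didn't explain it, but it means the bin was pressed down, not lifted.
- **Not checked:** I did not re-measure the loose objects around the bin after the pushes. The fingers were planned to stay clear of them.

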